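Stand the fallen display stands back up

ROBOT

A 7-joint arm with a two-finger parallel gripper is mounted at the origin on the work surface. World frame = base frame: x ahead of the robot, y to its left, z up, the work surface at z = 0. Lengths are in m, angles in rad, forces in N, time in s.
With the tool pointing down it reaches from about 0.425 to 0.875 m from the base axis. Payload 4.7 kg.
Tool frame: the origin (TCP) lies midway between the tips of the shut fingers; the grasp point (between the pads) lies 19 mm behind it; z points along the fingers, y is the direction in which the jaws open and shut (so a half turn about z gives the same grasp; the last joint's range is limited). The gripper opens to 87 mm and grips with 3 to 60 N. Pads are 19 mm wide; open, the fingers measure 117 mm over their backs; the gripper's body (75 mm by 190 mm) begins 51 mm behind the grasp point.
Start: joints at [1.122, 0.321, -0.07, 1.45, 0.023, 1.371, -0.057], TCP at [0.29, -0.582, 0.223] pointing down, gripper open.
Joint ranges: [-2.86, 2.86], [-0.3, 2.09], [-1.38, 1.24], [0.06, 2.45], [-1.56, 4.7], [0.09, 2.05], [-2.69, 2.69]. Speed limits (rad/s): [2.57, 2.57, 3.14, 3.14, 3.14, 3.14, 3.14].

INTERFACE

Orientations are given as a rotation vector (axis times angle).
In Python, from bench import get_state, eyes, job gives the robot as it stands. The module is installed in compiled form; this text tells all that it offers.
- The arm moves only by the shell command python3 -m jog 'ROWS' [FORCE]. ROWS is JSON, a list that holds one entry, the list of rows, each a list of 5 numbers: the opening, from 0 (shut) to 1 (fully open), then the shift along the tool's x, y, z in units of 40 mm (1.0 is 40 mm), then the turn about the tool's z in units of 5 degrees (1.0 is 5 degrees). In form: [[[jaw, dx, dy, dz, turn], ...]]. A call has 1 to 10 rows; each row shifts and turns the commanded pose from where the row before left it, along the tool's axes as they then stand; what a row does not reach is not made up. A row lasts 1/8 s, in which the tool goes at most 62.5 mm and 10.7 degrees, less where a joint would pass 70% of its speed; a pose out of reach is approached as far as the arm can. A call is refused whole if a number of a shift passes 1 or a number of a turn 1, either way. A call with a gripper value outside its range is refused whole. The fingers move at their own pace and stop on an object; FORCE is the grip in N (left out, the last holds). Time passes only in rows, so rows that do not move let the fingers close. It gives the time, the measured TCP pose, the force and the opening at its end, in the units of the state.
- get_state(): the state, without advancing time (a new reading comes with each control period).
- eyes.get_image(name): name is "side" or "top"; returns (picture, depth): 480x640x3 uint8, red, green, blue; 480x640 float32, m along the optical axis (not along the pixel's ray), 0 where there is no reading.
- eyes.camera_params(name): a dict with "camera_matrix" (3x3 intrinsics, pixels), "pose" (4x4, takes a point from camera to world coordinates). Camera axes: x right, y down, z forward; pixel columns grow to the right and rows downward; lengths in m; the calibration is good to about 2 mm. A picture is of the moment at which its call begins. camera_params takes no time and is no camera call.
- job.close_job(): hands the job in, once; it reports no verdict.
The state is a dict: "time": time; "joint_positions": joint angles; "qd": joint speeds; "joint_torque": joint torques, N m; "position": TCP position; "tool_rot": TCP orientation; "ft_force": force on the tool from outside, world axes, zero at the start; "torque": the same for the moment, N m; "grip_width": opening from 0.0 (shut) to 1.0 (fully open).
Only numpy, scipy, OpenCV 4.12 (cv2) and the standard library are available. Lean on these libraries where they do the work, as an engineer would, in place of code of your own. Each camera call takes 0.05 s, during which the arm holds its last target. There are 200 camera calls.

TASK

Two of the painted-sample display stands, the square one and the round one, have been knocked onto their backs. Push each upstanding foot over, from the side where the panel lies, so that the stand tips back up and stands flat on its foot about where it fell; never pinch, lift, carry or shove a stand along the table. Leave the small stand that is still upright and all the jars and tools alone.

Things in the scene. Friction and masses are not known exactly. Their poses are not given: they have to be found in the camera images.
- square_stand: Painted rectangular plywood panel on a dark steel foot, an L; starts lying on its back. Origin: middle of the heel edge, on which it tips. x axis: sole to panel top (lying: level; standing: straight up). z: heel to toe (lying: up). Foot: x 0 to 8 mm (rubber sole 0 to 3), z 0 to 90, 90 wide in y. Panel: x 8 to 148, z 0 to 6, 110 wide. About 0.51 kg, times 0.7 to 1.4.
- round_stand: The same, with a round panel; starts lying on its back. Origin: middle of the heel edge, on which it tips. x axis: sole to panel top (lying: level; standing: straight up). z: heel to toe (lying: up). Foot: x 0 to 8 mm (rubber sole 0 to 3), z 0 to 80, 100 wide in y. Panel: disc 130 across centred at x 68, z 0 to 6. About 0.55 kg, times 0.7 to 1.4.
- square_stand_toe (a point): Middle of the toe edge of the square stand's foot, on the face to push: 90 mm above the table lying, 8 mm standing. The foot holds nearly all the weight: once the toe is pushed about 25 degrees towards the body's -x the stand topples onto its sole by itself, and the panel swings up behind what pushed it and leans there until that moves on.
- round_stand_toe (a point): Middle of the toe edge of the round stand's foot, on the face to push: 80 mm above the table lying, 8 mm standing. The foot holds nearly all the weight: once the toe is pushed about 25 degrees towards the body's -x the stand topples onto its sole by itself, and the panel swings up behind what pushed it and leans there until that moves on.
- upright_stand: A third, smaller stand (panel 90 mm wide, 108 mm tall, foot 70 mm long) that already stands near the far edge; leave alone. Origin: middle of its heel edge on the table, z up, foot along its -x.
- white_jar: White jar, 60 mm across, 85 mm tall, standing between the two fallen stands; leave alone. Origin: centre of its underside.
- glue_bottle: White bottle, 44 mm across, 110 mm tall, standing beyond the white jar; leave alone. Origin: centre of its underside.
- ochre_jar: Amber glass jar, 64 mm across, 90 mm tall, at the back; leave alone. Origin: centre of its underside.
- clear_jar: Clear jar, 68 mm across, 80 mm tall, at the back; leave alone. Origin: centre of its underside.
- sandpaper_roll: Brown-red roll of sandpaper standing on end at the left, 70 mm across, 100 mm tall; leave alone. Origin: centre of its underside.
- flat_brush: Paint brush lying at the right, under 250 mm long; leave alone. Origin: under its middle.
Mind the look-alikes: they are no part of the job. What is shaped like the round_stand but blue or purple is not meant. Leave any pink look-alike of the square_stand alone.

How it is judged:
By the outcome, as a careful person would: the job done as asked, in the order asked, and still so for the second after the job is handed in, with the robot touching nothing.
It also fails if it takes over 48 s, if anything falls off the work surface, if the arm or the gripper's body presses on something with over 40 N, if the wrist force passes 120 N, or if a joint passes its speed limit or range.

## Working session

There is one attempt and no reset: what is moved stays moved. The work goes in short steps, Python scripts to look and compute and a shell command to move; the robot and the scene stay as the last step left them, time stands still between calls to the robot, and variables do not carry over. Pictures are saved under pics/ and viewed, about 8 in all and at most 12, crops included, and the job is handed in when it is done.

```bash
mkdir -p pics; cat > h.py <<'E'
import numpy as np, cv2
from bench import get_state, eyes, job
def snap(name,fn=None):
    im,d=eyes.get_image(name)
    if fn: cv2.imwrite('pics/'+fn,cv2.cvtColor(im,cv2.COLOR_RGB2BGR))
    return im,d
def pts(name,d):
    p=eyes.camera_params(name);K=p['camera_matrix'];T=np.array(p['pose'])
    v,u=np.mgrid[:480,:640]
    P=np.stack([(u-K[0][2])/K[0][0]*d,(v-K[1][2])/K[1][1]*d,d],-1)
    return P@T[:3,:3].T+T[:3,3]
E
python3 - <<'E'
from h import *
for n in('top','side'):
    im,d=snap(n,n+'0.png'); np.savez('pics/'+n+'0.npz',im=im,P=pts(n,d),d=d)
    print(n,np.round(eyes.camera_params(n)['pose'],3))
s=get_state();print({k:np.round(v,3) for k,v in s.items()})
E
```

```text
top [[ 0.01  -0.978  0.207  0.195]
 [-1.    -0.009  0.005 -0.012]
 [-0.004 -0.207 -0.978  1.831]
 [ 0.     0.     0.     1.   ]]
side [[ 0.971 -0.097  0.216  0.177]
 [-0.236 -0.494  0.837 -1.473]
 [ 0.026 -0.864 -0.503  0.976]
 [ 0.     0.     0.     1.   ]]
{'time': np.float64(0.1), 'joint_positions': array([ 1.122,  0.322, -0.07 ,  1.452,  0.023,  1.371, -0.057]), 'qd': array([ 0.   , -0.001, -0.001, -0.003,  0.002, -0.001,  0.001]), 'joint_torque': array([-0.0000e+00, -4.9257e+01, -4.0600e-01, -3.1340e+01, -6.4000e-02,
        4.0000e-02,  0.0000e+00]), 'position': array([ 0.29 , -0.581,  0.222]), 'tool_rot': array([-3.056e+00, -7.200e-01,  1.000e-03]), 'ft_force': array([-0.594,  0.171, -0.202]), 'torque': array([0.023, 0.051, 0.005]), 'grip_width': np.float64(1.002)}
```

View pics/top0.png

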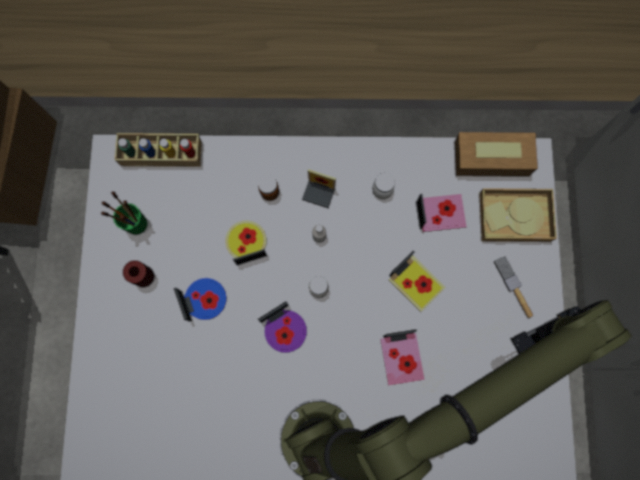

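View pics/side0.png

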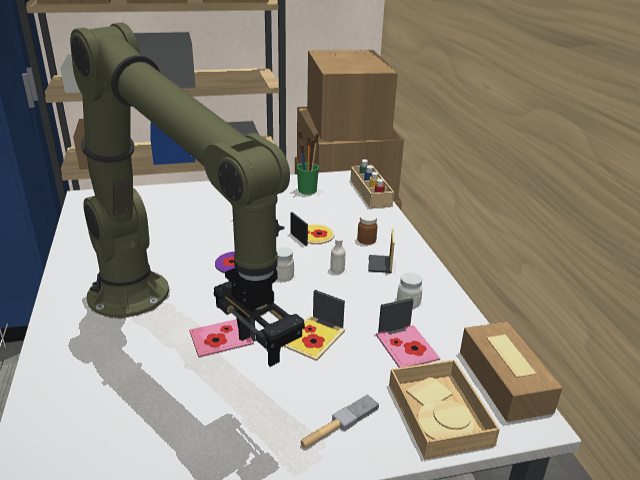

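Candidates in the top view:
- Square stand: yellow (415,285), pink (445,212), pink (403,360). I choose the yellow one.
- Round stand: yellow (247,238), blue (205,298), purple (286,330). I choose the yellow one.

The side view shows both yellow panels lying flat with their feet up. The upright stand is at (320,185) in the top view.

```bash
python3 - <<'E'
from h import *
z=np.load('pics/top0.npz');im,P=z['im'],z['P']
hsv=cv2.cvtColor(im,cv2.COLOR_RGB2HSV)
for n,(u0,u1,v0,v1) in dict(square=(385,448,245,312),round=(220,275,215,272)).items():
    box=np.zeros(im.shape[:2],bool);box[v0:v1,u0:u1]=1
    H,S,V=[hsv[...,i].astype(int) for i in range(3)]
    pan=box&(S>120)&(V>60); dark=box&(V<70)&(S<120)
    c=max(cv2.findContours(pan.astype(np.uint8),cv2.RETR_EXTERNAL,2)[0],key=cv2.contourArea)
    r=cv2.minAreaRect(c); print(n,'panel px',r,'mean',P[pan].mean(0).round(3))
    corners=cv2.boxPoints(r)
    # ray onto plane z=.006
    p=eyes.camera_params('top');K=np.array(p['camera_matrix']);T=np.array(p['pose'])
    def ray(uv,h):
        dd=T[:3,:3]@np.linalg.solve(K,[*uv,1]);return (T[:3,3]+dd*(h-T[2,3])/dd[2])[:2].round(3)
    print('corners',[ray(q,.006) for q in corners])
    c2=c[:,0,:];print('centre',ray(cv2.minEnclosingCircle(c)[0],.006),'r',cv2.minEnclosingCircle(c)[1])
    D=P[dark]; print('dark z',np.percentile(D[:,2],[5,25,50,75,95]).round(3))
    top=D[D[:,2]>.05]; 
    m=top[:,:2].mean(0);w,vv=np.linalg.eigh(np.cov((top[:,:2]-m).T));print('toe',len(top),m.round(3),'dir',vv[:,1].round(3),'ext',np.ptp((top[:,:2]-m)@vv,axis=0).round(3))
    for h in(.08,.09):
        cd=max(cv2.findContours(dark.astype(np.uint8),cv2.RETR_EXTERNAL,2)[0],key=cv2.contourArea)
        rd=cv2.minAreaRect(cd);print(h,[ray(q,h) for q in cv2.boxPoints(rd)])
a=cv2.cvtColor(im,cv2.COLOR_RGB2BGR)[150:350,210:460]
cv2.imwrite('pics/crop.png',cv2.resize(a,None,fx=3,fy=3,interpolation=2))
# obstacles above 0.03
for n,(u,v) in dict(jar=(318,287),glue=(319,233),upright=(320,182),ochre=(268,188),clear=(384,185),pinkfar=(421,213),pinknear=(400,336),bluefoot=(183,305),purplefoot=(273,312)).items():
    q=P[v-14:v+14,u-18:u+18].reshape(-1,3);q=q[q[:,2]>.025];print(n,q.min(0).round(3),q.max(0).round(3))
E
```

```text
square panel px ((417.50006103515625, 283.5000305175781), (39.59797668457031, 28.284271240234375), 45.0) mean [ 0.462 -0.3    0.01 ]
corners [array([ 0.475, -0.227]), array([ 0.539, -0.29 ]), array([ 0.452, -0.375]), array([ 0.389, -0.311])]
centre [ 0.462 -0.299] r 23.537303924560547
dark z [0.001 0.006 0.009 0.071 0.092]
toe 46 [ 0.511 -0.241] dir [-0.692  0.722] ext [0.004 0.08 ]
0.08 [array([ 0.479, -0.207]), array([ 0.543, -0.27 ]), array([ 0.529, -0.284]), array([ 0.465, -0.22 ])]
0.09 [array([ 0.477, -0.206]), array([ 0.541, -0.269]), array([ 0.527, -0.282]), array([ 0.464, -0.219])]
round panel px ((244.87298583984375, 238.462158203125), (30.511409759521484, 35.36383056640625), 72.89727020263672) mean [0.597 0.235 0.013]
corners [array([0.631, 0.305]), array([0.665, 0.2  ]), array([0.572, 0.169]), array([0.538, 0.273])]
centre [0.597 0.236] r 17.74708366394043
dark z [0.004 0.023 0.053 0.074 0.083]
toe 106 [0.533 0.214] dir [-0.323  0.946] ext [0.007 0.094]
0.08 [array([0.521, 0.258]), array([0.551, 0.169]), array([0.532, 0.162]), array([0.502, 0.251])]
0.09 [array([0.52 , 0.257]), array([0.549, 0.168]), array([0.53 , 0.161]), array([0.5 , 0.25])]
jar [ 0.195 -0.022  0.027] [0.473 0.036 1.831]
glue [ 0.195 -0.014  0.026] [0.631 0.026 1.831]
upright [ 0.195 -0.044  0.025] [0.796 0.043 1.831]
ochre [ 0.195 -0.012  0.026] [0.785 0.196 1.831]
clear [ 0.195 -0.226  0.026] [ 0.797 -0.012  1.831]
pinkfar [ 0.195 -0.319  0.025] [ 0.726 -0.012  1.831]
pinknear [ 0.195 -0.28   0.025] [ 0.318 -0.012  1.831]
bluefoot [ 0.195 -0.012  0.025] [0.43  0.43  1.831]
purplefoot [ 0.195 -0.012  0.026] [0.397 0.183 1.831]
```

View pics/crop.png

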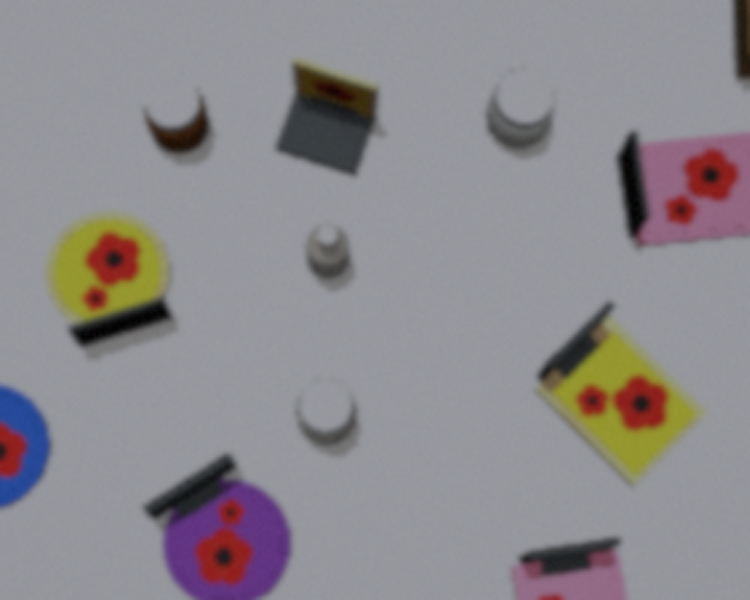

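The crop confirms both yellow stands, with the square stand's foot at crop (575,350) and the round stand's at (120,325). For the square stand, the toe face is near (0.510,-0.247) and the push heading is about 44.5°. The robot goes there first, with the jaws part-open so two fingers push.

```bash
python3 -m jog '[[[0.4,0,0,0,-0.9],[0.4,0,0,0,-0.9],[0.4,0,0,0,-0.9],[0.4,0,0,0,-0.9],[0.4,0.9,-0.2,0,0],[0.4,0.9,-0.2,0,0],[0.4,0.9,-0.2,0,0],[0.4,0.9,-0.2,0,0],[0.4,0.9,-0.2,0,0],[0.4,0.9,-0.2,0,0]]]'; python3 -m jog '[[[0.4,0.9,-0.2,0,0],[0.4,0.9,-0.2,0,0],[0.4,0.9,-0.2,0,0],[0.4,0.9,-0.2,0,0],[0.4,0,0,0,0],[0.4,0,0,0,0]]]'
```

```text
time: 1.35
position: [0.4109, -0.3948, 0.2221]
tool_rot: [-2.907, -1.19, 0.001]
ft_force: [0.6, -0.0, 0.6]
grip_width: 0.399
time: 2.1
position: [0.4902, -0.2728, 0.2222]
tool_rot: [2.908, 1.189, -0.002]
ft_force: [-0.3, -0.8, 0.1]
grip_width: 0.397
```

```bash
python3 -m jog '[[[0.4,0,-0.1,0.8,0],[0.4,0,0,0.8,0],[0.4,0,0,0.8,0],[0.4,0,0,0.8,0],[0.4,0,0,0.6,0],[0.4,0,0,0,0]]]'; python3 - <<'E'
from h import *
im,d=snap('side');a=im[240:400,180:430][...,::-1]
cv2.imwrite('pics/s1.png',cv2.resize(a,None,fx=3,fy=3))
E
```

```text
time: 2.85
position: [0.4854, -0.2701, 0.0684]
tool_rot: [-2.906, -1.185, 0.005]
ft_force: [-0.0, -0.8, -0.2]
grip_width: 0.402
```

View pics/s1.png

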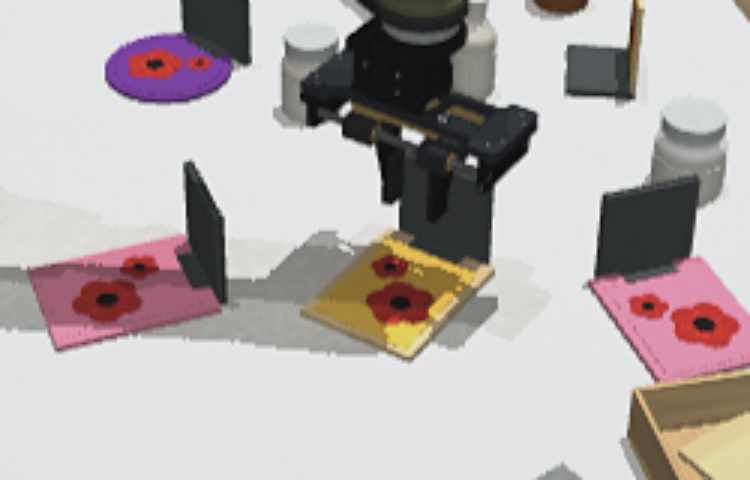

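The side crop shows the fingers (tips about (390,200) and (437,215)) in front of the foot, which spans about 400–492. They look off-centre to the left, so I'll check with depth.

```bash
python3 - <<'E'
from h import *
z=np.load('pics/side0.npz');im,P=z['im'],z['P']
V=im.max(-1)
for n,c,a,(lo,hi) in (('sq',(.51,-.245),44.5,(.015,.1)),('rd',(.533,.214),198,(.015,.1))):
    t=np.radians(a);e=np.array([np.cos(t),np.sin(t)]);l=np.array([e[1],-e[0]])
    q=P[...,:2]-c; s=q@e; y=q@l
    m=(V<90)&(abs(s)<.03)&(abs(y)<.08)&(P[...,2]>lo)&(P[...,2]<hi)
    v,u=np.nonzero(m); X=P[m]
    pc=np.polyfit(y[m],s[m],1)
    print(n,m.sum(),'u',u.min(),u.max(),'v',v.min(),v.max(),'y(right of push) pct',np.percentile(y[m],[1,5,50,95,99]).round(3),'s',np.percentile(s[m],[5,50,95]).round(3),'slope deg',np.degrees(pc[0]).round(1),'zmax',np.percentile(X[:,2],98).round(3))
E
```

```text
sq 775 u 313 344 v 290 325 y(right of push) pct [-0.037 -0.032  0.01   0.051  0.053] s [-0.002  0.002  0.007] slope deg -0.0 zmax 0.091
rd 321 u 291 307 v 213 241 y(right of push) pct [-0.057 -0.052 -0.01   0.039  0.045] s [-0.005 -0.001  0.004] slope deg 1.0 zmax 0.082
```

```bash
python3 -m jog '[[[0.4,0,0.2,0,0],[0.4,0.25,0,0,0],[0.4,0.25,0,0,0],[0.4,0.25,0,0,0],[0.4,0.25,0,0,0],[0.4,0.25,0,0,0]]]';python3 -m jog '[[[0.4,0.2,0,0,0],[0.4,0.2,0,0,0],[0.4,0,0,0,0]]]'; python3 - <<'E'
from h import *
im,d=snap('side');a=im[240:400,180:430][...,::-1]
cv2.imwrite('pics/s2.png',cv2.resize(a,None,fx=3,fy=3))
E
```

```text
time: 3.65
position: [0.5297, -0.2391, 0.0704]
tool_rot: [-2.907, -1.19, 0.0]
ft_force: [-0.2, 0.3, 0.4]
grip_width: 0.398
time: 4.03
position: [0.5418, -0.2273, 0.0706]
tool_rot: [-2.906, -1.192, -0.002]
ft_force: [0.8, 1.3, -1.3]
grip_width: 0.4
```

View pics/s2.png

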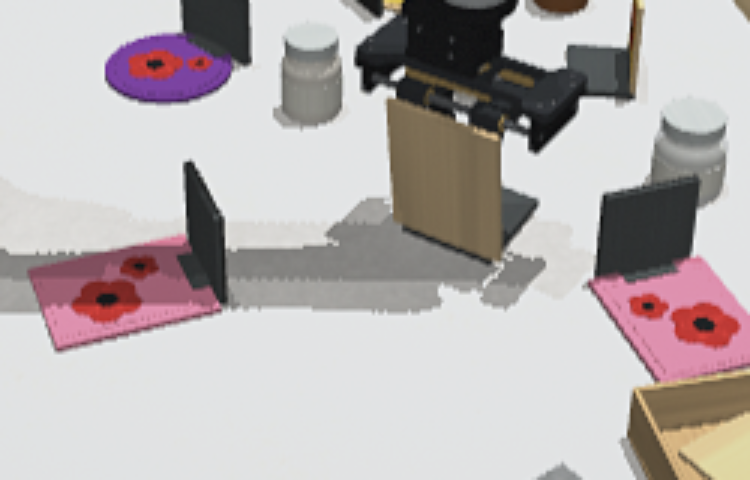

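The stand has tipped up and its panel (crop 390–500, 100–260) leans lightly on the gripper. Next the gripper moves on ahead, then lifts.

```bash
python3 -m jog '[[[0.4,0.2,0,0,0],[0.4,0.2,0,0,0],[0.4,0.2,0,0,0],[0.4,0.25,0,0,0],[0.4,0.25,0,0,0],[0.4,0.2,0,0,0],[0.4,0,0,-0.7,0],[0.4,0,0,-0.9,0],[0.4,0,0,-1,0],[0.4,0,0,-1,0]]]';python3 -m jog '[[[0.4,0,0,-0.6,0],[0.4,0,0,0,0]]]'; python3 - <<'E'
from h import *
im,d=snap('side','s3.png');P=pts('side',d)
q=P[...,:2]-[.51,-.245];t=np.radians(44.5);e=np.array([np.cos(t),np.sin(t)]);s=q@e;y=q@[e[1],-e[0]]
m=(abs(s)<.1)&(abs(y-.009)<.045)&(P[...,2]>.02)&(P[...,2]<.17)
for a,b in((.02,.05),(.06,.1),(.11,.14)):
    k=m&(P[...,2]>a)&(P[...,2]<b);print(a,k.sum(),np.median(s[k]).round(4),np.percentile(y[k],[2,98]).round(3),np.polyfit(y[k],s[k],1)[0].round(3))
print('zmax',P[m][:,2].max())
E
```

```text
time: 5.32
position: [0.5777, -0.1921, 0.2158]
tool_rot: [2.907, 1.19, -0.0]
ft_force: [-0.1, -0.5, -0.1]
grip_width: 0.398
time: 5.58
position: [0.5791, -0.1924, 0.2409]
tool_rot: [2.905, 1.189, 0.005]
ft_force: [0.1, -1.3, -0.7]
grip_width: 0.397
0.02 263 0.0101 [-0.034  0.052] -0.005
0.06 378 0.0093 [-0.034  0.053] 0.004
0.11 299 0.0095 [-0.034  0.053] -0.003
zmax 0.15267946087912554
```

View pics/s3.png

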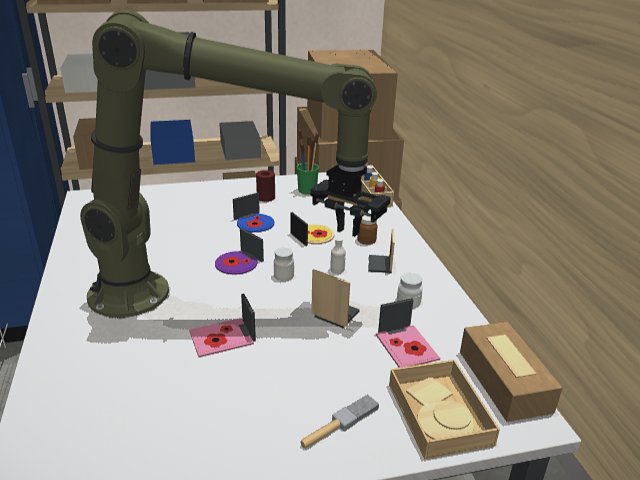

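The square stand is upright: the panel face is at the same offset at every height, and it stands where it fell. The arm now goes to the round stand, whose push heading is about 199°, made with the tool's -x.

```bash
python3 -m jog '[[[0.4,0,0,0,1],[0.4,0,0,0,1],[0.4,0,0,0,1],[0.4,0,0,0,1],[0.4,0,0,0,1],[0.4,0,0,0,0.1]]]'; python3 -m jog '[[[0.4,0.3,-0.9,0,0],[0.4,0.3,-0.9,0,0],[0.4,0.3,-0.9,0,0],[0.4,0.3,-0.9,0,0],[0.4,0.3,-0.9,0,0],[0.4,0.3,-0.9,0,0],[0.4,0.3,-0.9,0,0],[0.4,0.3,-0.9,0,0],[0.4,0.3,-0.9,0,0],[0.4,0.3,-0.9,0,0]]]';python3 -m jog '[[[0.4,0.2,-0.8,0,0],[0.4,0,0,0,0],[0.4,0,0,0,0]]]'
```

```text
time: 6.38
position: [0.5769, -0.1921, 0.2366]
tool_rot: [-3.097, -0.52, 0.004]
ft_force: [-0.1, 0.2, -0.4]
grip_width: 0.4
time: 7.62
position: [0.5734, 0.188, 0.2374]
tool_rot: [3.098, 0.521, -0.002]
ft_force: [-0.0, 0.2, -0.3]
grip_width: 0.399
time: 8.0
position: [0.571, 0.219, 0.2376]
tool_rot: [3.097, 0.519, -0.002]
ft_force: [0.2, -0.6, -0.6]
grip_width: 0.398
```

```bash
python3 -m jog '[[[0.4,0,0,0.9,0],[0.4,0,0,0.9,0],[0.4,0,0,0.9,0],[0.4,0,0,0.9,0],[0.4,0,0,0.85,0],[0.4,0,0,0,0]]]'; python3 - <<'E'
from h import *
a=snap('side')[0][150:310,220:420][...,::-1];b=snap('top')[0][180:340,200:360][...,::-1]
cv2.imwrite('pics/s4.png',np.hstack([cv2.resize(a,(500,400)),cv2.resize(b,(300,400))]))
E
```

```text
time: 8.75
position: [0.5692, 0.2169, 0.0575]
tool_rot: [3.097, 0.515, -0.01]
ft_force: [0.5, 0.3, 0.2]
grip_width: 0.399
```

View pics/s4.png

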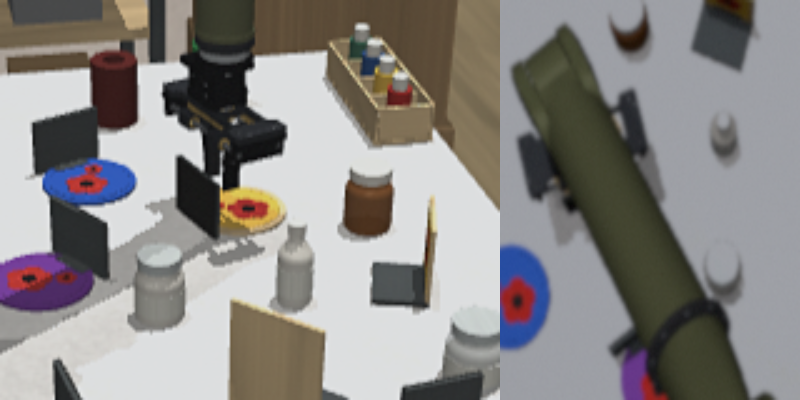

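The fingers (crop 215–235, 180) stand behind the round stand's foot (180–220, 160–235) on the panel side. Pushing.

```bash
python3 -m jog '[[[0.4,-0.25,0,0,0],[0.4,-0.25,0,0,0],[0.4,-0.25,0,0,0],[0.4,-0.25,0,0,0],[0.4,-0.25,0,0,0],[0.4,-0.2,0,0,0],[0.4,-0.2,0,0,0],[0.4,0,0,0,0],[0.4,0,0,0,0]]]'; python3 - <<'E'
from h import *
a=snap('side')[0][150:310,220:420][...,::-1]
cv2.imwrite('pics/s5.png',cv2.resize(a,(600,480)))
E
```

```text
time: 9.98
position: [0.5089, 0.1985, 0.0606]
tool_rot: [-3.098, -0.519, -0.001]
ft_force: [-0.6, 0.3, -0.6]
grip_width: 0.401
```

View pics/s5.png

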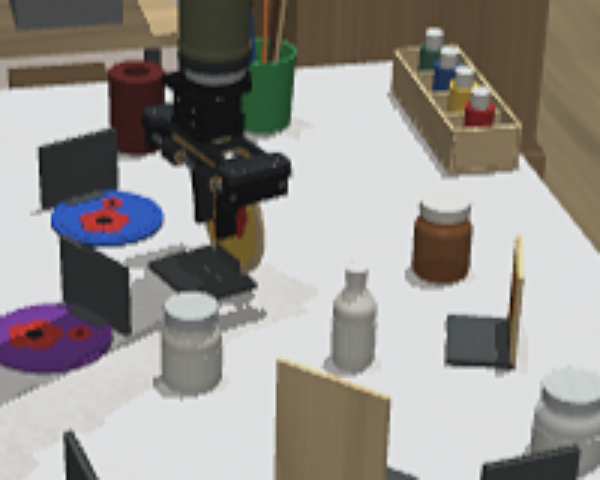

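The round stand has tipped; its foot is at (200,270) and its panel leans behind the gripper. The gripper moves on and lifts.

```bash
python3 -m jog '[[[0.4,-0.2,0,0,0],[0.4,-0.2,0,0,0],[0.4,-0.25,0,0,0],[0.4,-0.25,0,0,0],[0.4,-0.2,0,0,0],[0.4,0,0,-0.7,0],[0.4,0,0,-0.9,0],[0.4,0,0,-1,0],[0.4,0,0,-1,0],[0.4,0,0,-0.6,0]]]'; python3 -m jog '[[[0.4,0,0.9,0,0],[0.4,0,0.9,0,0],[0.4,0,0.9,0,0],[0.4,0,0.9,0,0],[0.4,0,0.9,0,0],[0.4,0,0,0,0],[0.4,0,0,0,0]]]'; python3 - <<'E'
from h import *
im,d=snap('top');P=pts('top',d);z0=np.load('pics/top0.npz')
im2,d2=snap('side');P2=pts('side',d2)
cv2.imwrite('pics/s6.png',np.hstack([cv2.resize(im2[150:390,180:440],(420,388)),cv2.resize(im[150:390,170:460],(380,388))])[...,::-1])
for n,c,h,Q in(('rd',(.535,.207),198.9,P2),('rdTop',(.535,.207),198.9,P),('sq',(.516,-.251),44.5,P2)):
    t=np.radians(h);e=np.array([np.cos(t),np.sin(t)]);q=Q[...,:2]-c;s=q@e;y=q@[e[1],-e[0]]
    m=(s>-.06)&(s<.12)&(abs(y)<.06)
    for a,b in((.003,.014),(.03,.06),(.06,.09),(.1,.13),(.128,.16)):
        k=m&(Q[...,2]>a)&(Q[...,2]<b)
        if k.sum()>3:print(n,a,k.sum(),np.percentile(s[k],[5,50,95]).round(3),np.percentile(y[k],[2,98]).round(3))
# change of other objects in top view
im0=z0['im'].astype(int);df=np.abs(im-im0).max(-1)>60
print('time',get_state()['time'])
E
```

```text
time: 11.28
position: [0.4674, 0.1845, 0.2308]
tool_rot: [3.098, 0.519, 0.005]
ft_force: [-0.1, 0.7, -0.2]
grip_width: 0.4
time: 12.15
position: [0.5253, 0.0148, 0.2285]
tool_rot: [-3.098, -0.52, 0.0]
ft_force: [0.7, 0.0, -0.5]
grip_width: 0.398
rd 0.003 407 [-0.023  0.038  0.081] [-0.052  0.056]
rd 0.03 147 [0.002 0.006 0.01 ] [-0.055  0.057]
rd 0.06 159 [0.002 0.006 0.009] [-0.059  0.056]
rd 0.1 135 [0.002 0.006 0.009] [-0.049  0.054]
rd 0.128 22 [-0.     0.005  0.009] [-0.027  0.022]
rdTop 0.003 848 [-0.042  0.044  0.107] [-0.055  0.057]
rdTop 0.03 72 [0.005 0.007 0.008] [-0.049  0.055]
rdTop 0.06 78 [0.005 0.007 0.008] [-0.055  0.057]
rdTop 0.1 119 [0.001 0.006 0.008] [-0.046  0.058]
rdTop 0.128 38 [0.    0.004 0.007] [-0.024  0.028]
sq 0.003 290 [-0.053  0.011  0.096] [-0.053  0.057]
sq 0.03 336 [0.005 0.01  0.013] [-0.052  0.055]
sq 0.06 357 [0.006 0.009 0.014] [-0.052  0.054]
sq 0.1 369 [0.005 0.01  0.014] [-0.053  0.054]
sq 0.128 308 [0.005 0.01  0.015] [-0.054  0.054]
time 12.25
```

View pics/s6.png

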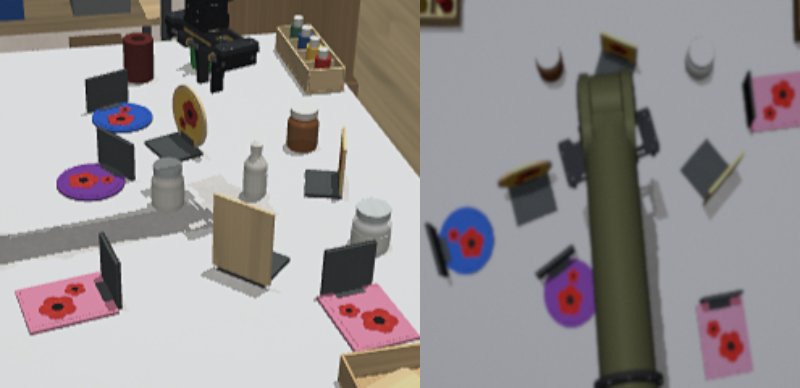

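Both stands are upright with vertical panels where they fell. The neighbours look undisturbed and the gripper is clear, so I'm handing the job in.

```bash
python3 -c "
from bench import job;print(job.close_job())"
```

```text
the job is handed in; nothing more can be done
None
```

Both yellow stands, the square one first and then the round one, were tipped back up onto their feet, and the job was handed in at about 12 s of the 48 s allowed. I pushed each toe from the panel side with the part-open fingers, then moved the gripper on and lifted it clear.

- **Upright:** in the last depth checks each panel face sat at the same offset at every height, within about 1–3 mm. That means both panels are vertical, and their heels are within a few mm of where they fell.
- **Forces:** the wrist force read at most about 2 N at the end of each move. I did not read it during the moves.
- **Other objects:** the jars, the upright stand and the look-alikes looked unmoved in the last picture. I judged that by eye only. The arm hid part of the top view, and the last crops left out some things, such as the brush.
- **Disagreement:** the first top-view estimate of the foot centres was about 8 mm off sideways from the side-view depth. I used the side-view figure and corrected for it before each push.

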